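# Weigh a part-used solder reel on the hanging dial scale

### The job

Find out how much solder is left on the reel: stand the reel upright in the middle of the weighing pan while the pan is on the bench, then hang the pan by its eye on the hook of the dial scale. Ease the load down slowly until the spring carries all of it - do not let it drop onto the spring or pull the hook down to its stop - and leave pan and reel hanging free and still so that the pointer can be read. Leave the other things on the bench where they are.

Things in the scene. Friction and masses are not known exactly. Their poses are not given: they have to be found in the camera images.
- reel_center (a point): solder reel with light green flanges and grey solder, a cylinder 49 mm in diameter and 39 mm high that stands upright on its flange; this point is its centre, half-way up; z up. 0.13 to 0.29 kg (as much as is left on it). Grip it across its diameter
- pan_floor (a point): loose weighing pan (0.16 kg): round aluminium dish 128 mm across its 12 mm high rim, floor 95 mm across; point: centre of the floor's upper face, 3 mm above the underside. z up; y from one stirrup upright to the other. Uprights (5.6 mm wire) at y = +-63.5 mm rise to z = 60 mm, then slope in to the neck's foot at z = 98 mm: the reel goes in along x, from front or back, below the neck
- pan_neck (a point): middle of the pan's black square neck, 12x12 mm, upright on the pan's axis, 122 mm above the dish floor: the place to grip the pan. Same axes as the pan. The neck reaches from 24 mm below this point to 25 mm above it, where a steel collar 28 mm across and 4 mm thick sits on it
- pan_eye (a point): centre of the top bar of the pan's eye, 81 mm above the neck's middle. The eye is a ring of 6 mm steel wire in the pan's y-z plane: its opening faces along the pan's x, is about 32 mm wide in y and reaches from 3 to 49 mm below this point. The top bar rests in the hook
- scale_stand: fixed stand: foot plate 170x130x12 mm, column 110 mm behind the hook, arm at z = 495 mm; from it hangs a blue dial scale (112 mm across, 34 thick, centre 415 mm up, underside 347 mm up, right above the hook, so the hand must come in tilted, from the front). Origin on the bench right below the hook; x points back to the column, hook and dial open to -x; z up. Placed and turned differently each time
- hook_seat (a point): where the centre of the eye's top bar lies when hung; moves with the hook, 288 mm above the bench unloaded; axes as scale_stand. Hook: 6 mm brass wire in the x-z plane, lowest point 8.5 mm below the seat, rises 18 mm behind it, bends forward to a straight shank right above the seat (from 55 mm above it up), and rises in front to the tip
- hook_tip (a point): top of the hook's free tip, 21 mm in front (stand -x) of the seat and 22.5 mm above it: the eye's top bar has to pass over this tip and then come down behind it
- scale_hook (a joint): how far the hook has been pulled down, m: 0 unloaded, stop at 0.08; spring 100 N/m (about 1 cm per 0.1 kg) with a damper; pan and reel bring it to 0.028 to 0.047
- pointer (a joint): red pointer on the dial, rad, clockwise from straight up, 65 rad per metre of hook travel; no part to touch
- nippers_orange: orange-handled nippers lying flat, 120x50x11 mm; origin at the centre of its underside; a bystander to be left alone
- box_cutter: red box cutter lying flat, 19x96x13 mm; origin at the centre of its underside; a bystander to be left alone
- hex_key: black L-shaped hex key lying flat, 33x95x8 mm; origin at the centre of its underside; a bystander to be left alone
- jar_grease: small white jar with a black lid, 38 mm across, height 31 mm; origin at the centre of its underside; a bystander to be left alone
- part_box_b: closed yellow-brown parts box, 52x72x30 mm; origin at the centre of its underside; a bystander to be left alone
- solder_wick: small blue reel of desoldering braid lying flat, 42 mm across, height 12 mm; origin at the centre of its underside; a bystander to be left alone
- tweezers: steel tweezers lying flat, 12x122x8 mm; origin at the centre of its underside; a bystander to be left alone
Not all that is in view belongs to the job. Leave any red look-alike of the part that bears reel_center alone.

How it is judged:
On the way, in this order (a step that is already met when the one before it is completed fails the run):
1. the reel stands in the middle of the pan, let go, with the pan on the bench (horizontal distance between reel_center and pan_floor below 0.025 m and z of reel_center in the frame of pan_floor between 0.012 and 0.0225 m and contact force between solder_reel and the fingers below 0.05 N and height (world z) of pan_floor below 0.006 m and angle between pan_floor's own z axis and vertical below 0.1 rad), for 0.2 s.
2. the pan with the reel hangs by its eye in the scale's hook, let go, and the spring carries it (horizontal distance between reel_center and pan_floor below 0.035 m and z of reel_center in the frame of pan_floor between 0.012 and 0.0225 m and distance between pan_eye and hook_seat below 0.008 m and contact force between weigh_pan and scale_hook above 1.5 N and value of joint scale_hook above 0.02 m and contact force between weigh_pan and the fingers below 0.05 N and height (world z) of pan_floor above 0.02 m), for 0.2 s.
At the end, for the whole second after the job is handed in: The reel stands in the pan within 35 mm of its centre; the pan hangs free by its eye in the hook (bar within 8 mm of the seat), clear of the bench, tilted under 10 degrees, not held; the spring carries it (hook down 20 to 60 mm); pan under 30 mm/s, hook under 5 mm/s (all of step 2 and value of joint scale_hook below 0.06 m and angle between pan_floor's own z axis and vertical below 0.17 rad and linear speed of weigh_pan below 0.03 m/s and velocity of joint scale_hook between -0.005 and 0.005 m/s); the robot touches nothing.
It fails at once if the load is dropped onto the spring: the hook runs down faster than 0.15 m/s (velocity of joint scale_hook above 0.15 m/s).
It fails at once if the hook is pulled down to its stop (past 76 mm) (value of joint scale_hook above 0.076 m).
It fails at once if a bystander is moved by more than 40 mm (distance of any of nippers_orange, box_cutter, hex_key, jar_grease, part_box_b, solder_wick, tweezers from where it was at the start of the episode above 0.04 m).
It also fails if it takes over 72 s, if anything falls off the work surface, if the arm or the gripper's body presses on something with over 40 N, if the wrist force passes 120 N, or if a joint passes its speed limit or range.

### The arm

A 6-joint arm with a two-finger parallel gripper is mounted at the origin on a cart in front of the work surface, level with it; the furniture and walls round the work are solid. World frame = base frame: x ahead of the robot, y to its left, z up, the work surface at z = 0. Lengths are in m, angles in rad, forces in N, time in s.
With the tool pointing down it reaches from about 0.25 to 0.775 m from the base axis. Payload 4 kg.
Tool frame: the origin (TCP) lies on the centre line of the jaws, within the pads' length; the fingertips stand 19 mm ahead of it and the grasp point (between the pads) is the TCP; z points along the fingers, y is the line along which they close (so a half turn about z gives the same grasp; the last joint's range is limited). The gripper opens to 94 mm and grips with 3 to 60 N. Pads are 16 mm wide; open, the fingers measure 119 mm over their backs; the gripper's body (75 mm by 177 mm) begins 78 mm behind the grasp point.
Start: joints at [-1.294, 0.087, 1.371, -0, 1.684, -0.103], TCP at [0.204, -0.511, 0.225] pointing down, gripper open.
Joint ranges: [-3.1, 3.1], [-0.76, 2.03], [0.27, 2.55], [-1.08, 4.22], [0.17, 2.65], [-2.57, 2.57]. Speed limits (rad/s): [2.79, 2.79, 3.14, 3.14, 3.14, 3.14].

### API

Orientations are given as a unit quaternion [x, y, z, w].
In Python, from bench import * gives the robot as it stands.
- The arm moves only by the tool step_arm, never from a script. Its argument "targets" is text: rows parted by semicolons, each of 7 numbers parted by spaces: the turn, a rotation vector about the world's x, y, z in rad, then the shift along the world's x, y, z in mm, then the closure, from 0 (fully open) to 1 (shut). In form: ax ay az dx dy dz gripper; .... A call has 1 to 8 rows; each row shifts and turns the commanded pose from where the row before left it; what a row does not reach is not made up. A row lasts 1/10 s, in which the tool goes at most 50 mm and 8.59 degrees, less where a joint would pass 70% of its speed; a pose out of reach is approached as far as the arm can. A call with a gripper value outside its range is refused whole. The fingers move at their own pace and stop on an object; "newtons" is the grip in N (left out, the last holds). Time passes only in rows, so rows that do not move let the fingers close. It gives the time, the measured TCP pose, the force, the opening and the grip force at its end, in the units of the state.
- read_state(): the state, without advancing time (a new reading comes with each control period).
- capture(name): name is "scene" or "top" or "wrist"; returns (picture, depth): 384x512x3 uint8, blue, green, red; 384x512 float32, m along the optical axis (not along the pixel's ray), 0 where there is no reading.
- camera_params(name): a dict with "vfov" (degrees; the focal length in pixels is half the picture's height over the tangent of half this angle, whatever the lens; pixels are square), "cx", "cy" (the principal point, pixels), "R" (3x3) and "t" (3): a world point X has camera coordinates R X + t. Camera axes: x right, y down, z forward; pixel columns grow to the right and rows downward; lengths in m; the calibration is good to about 2 mm. A picture is of the moment at which its call begins: read the wrist's pose just before it. camera_params takes no time and is no camera call; for the wrist camera it gives the pose at the moment of the call.
- close_job(): hands the job in; it is judged then, once.
Trained networks look in the newest picture that a camera, given by its name, has taken for a name from the list of things; names that differ only in an ending like _2 or _b are one class to them, and where a whole thing is asked for, a point or a joint stands for the part that bears it (a point fixed in the world has none). Each returns a list of dicts, best first, with "confidence" (0 to 1); they miss things now and then, are a little off and sometimes report something else, mostly with a low value. They report only what shows in the picture. A call takes as long as a camera call. They do not tell look-alikes from the thing itself.
- look_for(thing, camera): "box" ([left, top, right, bottom] in pixels, round what is visible of it).
- silhouettes(thing, camera): "region" (384x512 bool, what is visible of it) and "box" ([left, top, right, bottom] in pixels, round what is visible of it).
The state is a dict: "time": time; "qpos": joint angles; "qd": joint speeds; "effort": joint torques, N m; "tcp_pos": TCP position; "orientation": TCP orientation; "ft_force": force on the tool from outside, world axes, zero at the start; "ft_torque": the same for the moment, N m; "finger_gap": finger opening in m; "gripper_force": force on a finger pad.
Only numpy, scipy, OpenCV 4.12 (cv2) and the standard library are available. Lean on these libraries where they do the work, as an engineer would, in place of code of your own. Each camera call takes 0.05 s, during which the arm holds its last target. There are 200 camera calls.

## Working session

There is one attempt and no reset: what is moved stays moved. The work goes in short steps, Python scripts to look and compute and a tool call to move; the robot and the scene stay as the last step left them, time stands still between calls to the robot, and variables do not carry over. Pictures are saved under pics/ and viewed, at most 12 in all, crops included, and the job is handed in when it is done.

Besides the shell and the picture viewer there is one more tool, called after "Emit:" as a command line: name --argument value ..., lists and objects as JSON in quotes. step_arm: Moves the arm, as the interface text tells. Its arguments: {"type":"object","properties":{"targets":{"type":"string"},"newtons":{"type":"number"}},"required":["targets"]}

```bash
mkdir -p pics; cat > h.py <<'E'
from bench import *
import numpy as np, cv2
def K(n):
    p=camera_params(n); f=192/np.tan(np.radians(p["vfov"])/2); return p,f
def cloud(n,depth):
    p,f=K(n); v,u=np.mgrid[:384,:512]
    c=np.stack([(u-p["cx"])/f*depth,(v-p["cy"])/f*depth,depth],-1)
    return (c-np.array(p["t"]))@np.array(p["R"])
def proj(n,X):
    p,f=K(n); c=np.array(p["R"])@np.array(X)+np.array(p["t"]); return c[0]/c[2]*f+p["cx"],c[1]/c[2]*f+p["cy"]
E
python3 - <<'E'
from h import *
ims=[]
for n in ["scene","top"]:
    im,d=capture(n); np.savez(n,im=im,d=d); ims.append(im)
    W=cloud(n,d)
    print(n,K(n)[0]['t'],)
    for t in ["reel_center","pan_floor","pan_neck","scale_stand","hook_tip","nippers_orange","box_cutter","hex_key","jar_grease","part_box_b","solder_wick","tweezers"]:
        for r in silhouettes(t,n)[:3]:
            m=r["region"]&(d>0)
            print(t,round(r["confidence"],2),[int(b) for b in r["box"]],np.round(np.median(W[m],0),3) if m.any() else None)
cv2.imwrite("pics/a.png",cv2.resize(ims[0],(800,600)));cv2.imwrite("pics/b.png",cv2.resize(ims[1],(800,600)))
E
```

```text
scene [0.44002346 0.34029716 1.46757606]
reel_center 0.75 [232, 268, 247, 293] [0.467 0.14  0.034]
reel_center 0.74 [302, 194, 314, 207] [ 0.441 -0.304  0.032]
reel_center 0.49 [249, 247, 261, 266] [0.475 0.036 0.035]
pan_floor 0.72 [250, 184, 281, 237] [ 0.515 -0.111  0.005]
pan_neck 0.77 [247, 178, 280, 241] [ 0.515 -0.113  0.005]
nippers_orange 0.49 [289, 229, 318, 250] [ 0.378 -0.115  0.007]
box_cutter 0.67 [242, 307, 256, 330] [0.381 0.251 0.01 ]
hex_key 0.53 [270, 278, 280, 301] [0.361 0.094 0.006]
jar_grease 0.6 [234, 206, 242, 219] [ 0.628 -0.127  0.023]
part_box_b 0.69 [207, 327, 236, 362] [0.403 0.368 0.028]
solder_wick 0.6 [315, 210, 328, 220] [ 0.353 -0.256  0.01 ]
solder_wick 0.34 [206, 329, 236, 357] [0.403 0.368 0.028]
top [-0.0064097   0.49967563  1.44146127]
reel_center 0.66 [337, 202, 351, 211] [ 0.443 -0.317  0.038]
reel_center 0.64 [250, 188, 261, 208] [0.48  0.023 0.039]
reel_center 0.63 [222, 194, 238, 205] [0.471 0.127 0.039]
pan_floor 0.75 [276, 176, 307, 206] [ 0.513 -0.11   0.006]
pan_floor 0.27 [293, 153, 302, 163] [ 0.628 -0.138  0.031]
pan_neck 0.69 [270, 174, 306, 205] [ 0.512 -0.11   0.006]
pan_neck 0.33 [282, 220, 308, 236] [ 0.38  -0.114  0.009]
scale_stand 0.71 [139, 122, 214, 205] [0.522 0.271 0.291]
nippers_orange 0.39 [138, 123, 213, 206] [0.523 0.271 0.298]
box_cutter 0.46 [189, 210, 209, 231] [0.379 0.246 0.012]
hex_key 0.4 [220, 222, 246, 228] [0.361 0.103 0.008]
jar_grease 0.67 [291, 155, 304, 163] [ 0.628 -0.138  0.03 ]
jar_grease 0.66 [338, 205, 351, 212] [ 0.443 -0.317  0.038]
part_box_b 0.58 [158, 211, 179, 224] [0.409 0.353 0.031]
solder_wick 0.47 [221, 229, 223, 226] [0.357 0.149 0.008]
solder_wick 0.18 [292, 157, 303, 164] [ 0.628 -0.137  0.03 ]
```

View pics/a.png

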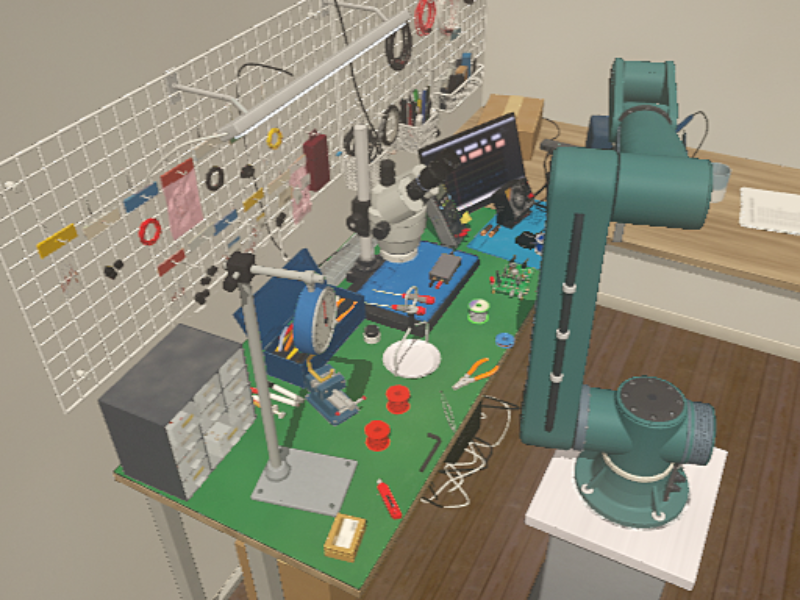

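View pics/b.png

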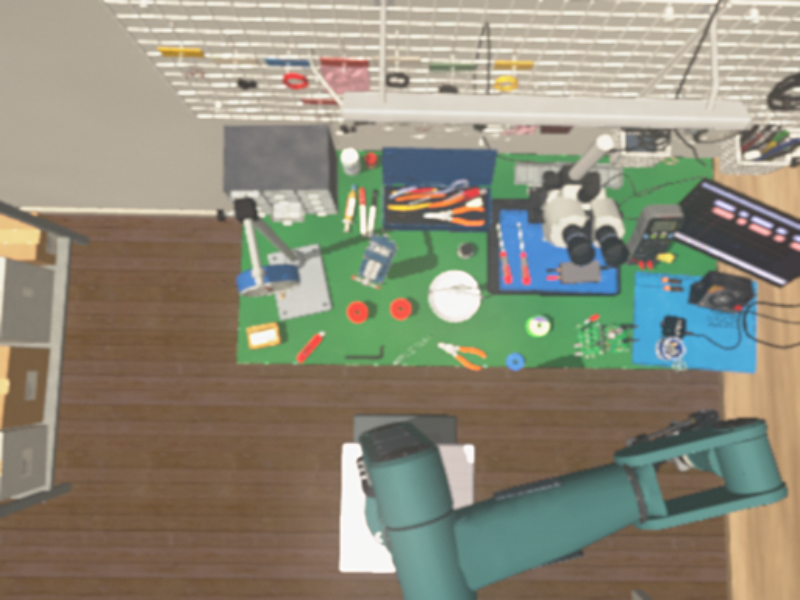

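The scene view shows the green-flanged reel at (306,199) in camera px. The red look-alikes are at (254,256) and (241,279). The pan is at (263,228), the stand plate at (195,308) and the dial at (204,203). In the top view the green reel is at (345,208), red ones at (256,198) and (229,199), and the pan at (291,190). I choose the green one.

```bash
python3 - <<'E'
from h import *
A={n:np.load(n+".npz") for n in["scene","top"]}
for n in A:
    d=A[n]["d"];im=A[n]["im"];W=cloud(n,d);ok=d>0
    def near(x,y,r,z0,z1): return ok&(np.hypot(W[...,0]-x,W[...,1]-y)<r)&(W[...,2]>z0)&(W[...,2]<z1)
    print(n)
    m=near(.443,-.312,.05,.03,.06);P=W[m];print("reel top",m.sum(),P.mean(0).round(3),P.min(0).round(3),P.max(0).round(3))
    m=near(.515,-.11,.09,.003,.03);P=W[m];print("pan",m.sum(),cv2.minEnclosingCircle(P[:,:2].astype(np.float32)),np.median(P,0))
    m=near(.515,-.11,.09,.03,.26);P=W[m];print("pan wire",m.sum());print(P[np.argsort(P[:,2])][::max(1,len(P)//25)].round(3).tolist())
    m=ok&(W[...,0]>.35)&(W[...,0]<.75)&(W[...,1]>.12)&(W[...,1]<.45)
    mm=m&(W[...,2]>.007)&(W[...,2]<.017)&(im.max(-1).astype(int)-im.min(-1)<25);q=cv2.morphologyEx(mm.astype(np.uint8),cv2.MORPH_OPEN,np.ones((3,3)))>0;P=W[q];print("plate",q.sum(),cv2.minAreaRect(P[:,:2].astype(np.float32)))
    for z0,z1 in[(.05,.15),(.15,.25),(.25,.345),(.345,.4),(.4,.47),(.48,.53)]:
        P=W[m&(W[...,2]>z0)&(W[...,2]<z1)&(W[...,0]<.68)]
        if len(P): print(z0,z1,len(P),np.median(P,0).round(3),P.min(0).round(3),P.max(0).round(3))
    # blue dial
    q=m&(W[...,2]>.34)&(W[...,2]<.475);P=W[q]
    if len(P)>20: print("dial rect",cv2.minAreaRect(P[:,:2].astype(np.float32)))
im=A["scene"]["im"];a=cv2.resize(im[170:280,225:335],(600,600),interpolation=cv2.INTER_CUBIC)
cv2.imwrite("pics/c.png",a)
E
```

```text
scene
reel top 97 [ 0.443 -0.313  0.037] [ 0.419 -0.339  0.031] [ 0.466 -0.287  0.045]
pan 549 ((0.5149608254432678, -0.1099349781870842), 0.08984236419200897) [ 0.52159284 -0.11643549  0.00562103]
pan wire 201
[[0.523, -0.043, 0.033], [0.52, -0.039, 0.042], [0.51, -0.17, 0.051], [0.522, -0.051, 0.063], [0.519, -0.046, 0.073], [0.52, -0.062, 0.081], [0.514, -0.146, 0.086], [0.513, -0.129, 0.09], [0.52, -0.092, 0.094], [0.511, -0.103, 0.102], [0.515, -0.096, 0.106], [0.513, -0.099, 0.117], [0.519, -0.104, 0.124], [0.511, -0.103, 0.132], [0.517, -0.101, 0.14], [0.506, -0.109, 0.151], [0.509, -0.1, 0.152], [0.505, -0.1, 0.153], [0.516, -0.099, 0.155], [0.516, -0.121, 0.16], [0.513, -0.123, 0.168], [0.514, -0.125, 0.179], [0.517, -0.089, 0.191], [0.518, -0.089, 0.199], [0.511, -0.12, 0.204], [0.514, -0.104, 0.21]]
plate 1555 ((0.5436962842941284, 0.28138449788093567), (0.16836607456207275, 0.13335493206977844), 12.345194816589355)
0.05 0.15 193 [0.593 0.298 0.092] [0.537 0.121 0.05 ] [0.68  0.309 0.149]
0.15 0.25 192 [0.593 0.298 0.199] [0.587 0.284 0.15 ] [0.609 0.304 0.25 ]
0.25 0.345 
[... 1247 characters left out ...]
07], [0.514, -0.111, 0.208]]
plate 599 ((0.5437318086624146, 0.2727251350879669), (0.16493041813373566, 0.12847007811069489), 14.12977123260498)
0.05 0.15 52 [0.593 0.28  0.082] [0.545 0.123 0.05 ] [0.679 0.306 0.149]
0.15 0.25 48 [0.593 0.281 0.198] [0.59  0.277 0.15 ] [0.606 0.294 0.25 ]
0.25 0.345 66 [0.592 0.28  0.299] [0.47  0.256 0.25 ] [0.605 0.293 0.343]
0.345 0.4 107 [0.481 0.278 0.379] [0.465 0.216 0.345] [0.607 0.303 0.4  ]
0.4 0.47 547 [0.488 0.252 0.453] [0.463 0.207 0.4  ] [0.606 0.314 0.47 ]
0.48 0.53 539 [0.583 0.278 0.503] [0.472 0.253 0.481] [0.627 0.334 0.517]
dial rect ((0.539505660533905, 0.27105244994163513), (0.13615623116493225, 0.1094089224934578), 11.36828327178955)
```

View pics/c.png

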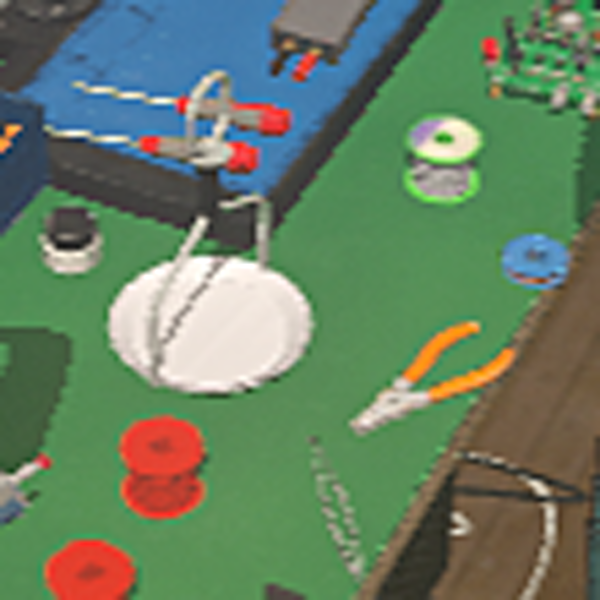

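```bash
cat >> h.py <<'E'
from scipy.spatial.transform import Rotation as R
def plan(pos,head,pitch,n=None):
    s=read_state(); Rc=R.from_quat(s["orientation"]).as_matrix()
    h,p=np.radians([head,pitch]); z=np.array([np.cos(p)*np.cos(h),np.cos(p)*np.sin(h),-np.sin(p)]); y=np.array([-np.sin(h),np.cos(h),0])
    if y@Rc[:,1]<0: y=-y
    T=np.stack([np.cross(y,z),y,z],1)
    rv=R.from_matrix(T@Rc.T).as_rotvec(); d=(np.array(pos)-s["tcp_pos"])*1000
    n=n or int(np.ceil(max(np.linalg.norm(d)/45,np.degrees(np.linalg.norm(rv))/8)))
    print("t",round(s["time"],2),"tcp",np.round(s["tcp_pos"],4),"tot",rv.round(4),d.round(1),"n",n,"per",(rv/n).round(4),(d/n).round(1))
    print("tool axes",Rc.round(2).tolist(),"gap",s["finger_gap"],"q",np.round(s["qpos"],2),"F",np.round(s["ft_force"],2))
E
python3 - <<'E'
from h import *
plan((.362,-.26,.15),-35,35)
E
```

```text
t 1.3 tcp [ 0.2039 -0.5108  0.2245] tot [-0.115 -0.991 -0.911] [158.1 250.8 -74.5] n 10 per [-0.0115 -0.0991 -0.0911] [15.8 25.1 -7.4]
tool axes [[0.93, 0.37, 0.0], [0.37, -0.93, 0.0], [0.0, -0.0, -1.0]] gap 0.0937071844174929 q [-1.29  0.09  1.37  0.    1.68 -0.1 ] F [-0.02  0.5   0.04]
```

Emit:
step_arm --targets "-0.0115 -0.0991 -0.0911 15.8 25.1 -5 0;-0.0115 -0.0991 -0.0911 15.8 25.1 -5 0;-0.0115 -0.0991 -0.0911 15.8 25.1 -5 0;-0.0115 -0.0991 -0.0911 15.8 25.1 -5 0;-0.0115 -0.0991 -0.0911 15.8 25.1 -7 0;-0.0115 -0.0991 -0.0911 15.8 25.1 -7 0;-0.0115 -0.0991 -0.0911 15.8 25.1 -10 0;-0.0115 -0.0991 -0.0911 15.8 25.1 -10 0"

```text
time: 2.1
tcp_pos: [0.3303, -0.3098, 0.1707]
orientation: [0.906, -0.181, 0.364, 0.115]
ft_force: [0.4, 0.2, -0.4]
finger_gap: 0.0944
gripper_force: 0.0
```

Emit:
step_arm --targets "-0.0115 -0.0991 -0.0911 15.8 25.1 -10 0;-0.0115 -0.0991 -0.0911 15.8 25.1 -10 0;0 0 0 0 0 0 0;0 0 0 0 0 0 0"

```text
time: 2.5
tcp_pos: [0.3694, -0.2716, 0.1475]
orientation: [0.855, -0.258, 0.429, 0.136]
ft_force: [-0.1, 0.1, -0.5]
finger_gap: 0.0939
gripper_force: 0.0
```

```bash
python3 - <<'E'
from h import *
plan((.362,-.26,.09),-35,35)
im,d=capture("wrist");cv2.imwrite("pics/d.png",im);W=cloud("wrist",d)
for r in silhouettes("reel_center","wrist"):
    m=r["region"]&(d>0);P=W[m];print(r["confidence"],r["box"],np.median(P,0))
    T=P[(P[:,2]>.033)&(P[:,2]<.046)]
    if len(T)>9:print(len(T),cv2.minEnclosingCircle(T[:,:2].astype(np.float32)),T.min(0),T.max(0))
E
```

```text
t 2.5 tcp [ 0.3694 -0.2716  0.1475] tot [-0.0055 -0.0283 -0.0192] [ -7.4  11.6 -57.5] n 2 per [-0.0028 -0.0142 -0.0096] [ -3.7   5.8 -28.8]
tool axes [[0.5, -0.56, 0.66], [-0.32, -0.83, -0.45], [0.8, 0.01, -0.6]] gap 0.09393602724281715 q [-0.98 -0.76  2.39  0.5   0.67  0.92] F [-0.11  0.1  -0.52]
```

View pics/d.png

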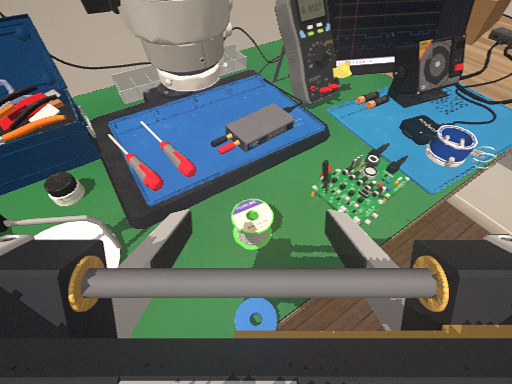

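The close view shows the green reel at (252,222) with the blue wick below it at (256,318). No red reel is nearby, so the choice is confirmed.

```bash
python3 - <<'E'
from h import *
im,d=capture("wrist");W=cloud("wrist",d)
m=(d>0)&(np.hypot(W[...,0]-.443,W[...,1]+.316)<.05)&(W[...,2]>.03)&(W[...,2]<.06);P=W[m];print(m.sum(),np.median(P,0),cv2.minEnclosingCircle(P[:,:2].astype(np.float32)),P.min(0),P.max(0))
plan((.405,-.29,.08),-35,40)
E
```

```text
1161 [ 0.44249853 -0.31469391  0.03970332] ((0.442953884601593, -0.3154269754886627), 0.024799073114991188) [ 0.41897639 -0.33960967  0.03010819] [ 0.46713248 -0.29166589  0.04181719]
t 2.65 tcp [ 0.3681 -0.2757  0.1506] tot [ 0.047   0.0462 -0.0113] [ 36.9 -14.3 -70.6] n 2 per [ 0.0235  0.0231 -0.0056] [ 18.5  -7.2 -35.3]
tool axes [[0.49, -0.56, 0.66], [-0.33, -0.83, -0.46], [0.81, 0.01, -0.59]] gap 0.09396586031779383 q [-0.99 -0.76  2.39  0.5   0.67  0.92] F [-0.88 -0.75  0.15]
```

Emit:
step_arm --targets "0.0157 0.0154 -0.004 12 -5 -23 0;0.0157 0.0154 -0.004 12 -5 -23 0;0.0157 0.0154 -0.004 12 -5 -23 0;0 0 0 0 0 0 0;0 0 0 0 0 0 0"

```text
time: 3.15
tcp_pos: [0.4039, -0.2904, 0.0796]
orientation: [0.865, -0.274, 0.402, 0.126]
ft_force: [-0.2, 0.8, -0.0]
finger_gap: 0.094
gripper_force: 0.0
```

```bash
python3 - <<'E'
from h import *
plan((.443,-.3155,.0235),-35,40)
E
```

```text
t 3.15 tcp [ 0.4039 -0.2904  0.0796] tot [-0.0034 -0.0011  0.0012] [ 39.1 -25.1 -56.1] n 2 per [-0.0017 -0.0006  0.0006] [ 19.6 -12.6 -28. ]
tool axes [[0.53, -0.57, 0.63], [-0.37, -0.82, -0.44], [0.76, -0.0, -0.64]] gap 0.09403441777375723 q [-0.87 -0.46  2.37  0.5   0.43  0.94] F [-0.15  0.8  -0.04]
```

Emit:
step_arm --targets "0 0 0 10 -6 -14 0;0 0 0 10 -6 -14 0;0 0 0 10 -6.5 -14 0;0 0 0 9 -6.5 -14 0;0 0 0 0 0 0 0;0 0 0 0 0 0 0.6;0 0 0 0 0 0 0.6;0 0 0 0 0 0 0.6" --newtons 15

```text
time: 3.95
tcp_pos: [0.4436, -0.3139, 0.0245]
orientation: [0.865, -0.272, 0.403, 0.126]
ft_force: [-0.0, 0.4, -0.7]
finger_gap: 0.0733
gripper_force: 0.0
```

Emit:
step_arm --targets "0 0 0 0 0 0 0.6;0 0 0 0 0 0 0.6;0 0 0 0 0 0 0.6"

```text
time: 4.25
tcp_pos: [0.4436, -0.3133, 0.023]
orientation: [0.865, -0.272, 0.402, 0.125]
ft_force: [-0.1, -1.5, 0.2]
finger_gap: 0.0494
gripper_force: 0.5
```

Emit:
step_arm --targets "0 0 0 0 0 0 0.65;0 0 0 0 0 10 0.65;0 0 0 0 0 15 0.65;0 0 0 0 0 15 0.65;0 0 0.104 3 30 0 0.65;0 0 0.104 3 35 0 0.65;0 0 0.104 3 35 0 0.65;0 0 0.104 3 35 0 0.65"

```text
time: 5.05
tcp_pos: [0.4547, -0.1765, 0.0614]
orientation: [0.903, -0.086, 0.419, 0.038]
ft_force: [0.5, 0.1, -2.8]
finger_gap: 0.049
gripper_force: 15.0
```

Emit:
step_arm --targets "0 0 0.104 3 35 0 0.65;0 0 0 0 38 0 0.65;0 0 0 0 0 0 0.65;0 0 0 0 0 0 0.65"

```text
time: 5.45
tcp_pos: [0.4581, -0.1041, 0.0618]
orientation: [0.906, -0.04, 0.42, 0.017]
ft_force: [-0.5, -1.1, -1.6]
finger_gap: 0.0488
gripper_force: 15.0
```

```bash
python3 - <<'E'
from h import *
plan((.459,-.105,.06),-5.3,39.9)
im,d=capture("wrist");cv2.imwrite("pics/e.png",im);W=cloud("wrist",d);ok=(d>0)
m=ok&(np.hypot(W[...,0]-.515,W[...,1]+.11)<.085)&(W[...,2]>.05)&(W[...,2]<.26)&(d>.2);P=W[m]
for a in np.arange(.05,.22,.01):
    Q=P[(P[:,2]>a)&(P[:,2]<a+.01)]
    if len(Q):print(a.round(2),len(Q),np.median(Q,0).round(4),Q.min(0).round(3),Q.max(0).round(3))
E
```

```text
t 5.45 tcp [ 0.4581 -0.1041  0.0618] tot [-0.0026 -0.0059 -0.0056] [ 0.9 -0.9 -1.8] n 1 per [-0.0026 -0.0059 -0.0056] [ 0.9 -0.9 -1.8]
tool axes [[0.64, -0.09, 0.76], [-0.06, -1.0, -0.06], [0.76, -0.0, -0.65]] gap 0.04878526973637682 q [-0.64 -0.51  2.44  0.81  0.59  0.47] F [-0.54 -1.12 -1.57]
0.05 126 [ 0.5149 -0.1103  0.0558] [ 0.506 -0.175  0.05 ] [ 0.524 -0.045  0.06 ]
0.06 118 [ 0.52   -0.0511  0.0646] [ 0.506 -0.175  0.06 ] [ 0.523 -0.045  0.07 ]
```

View pics/e.png

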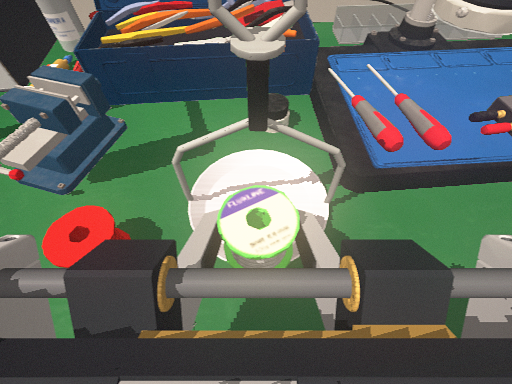

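The reel is upright in the fingers at (258,222). The pan's stirrup uprights are at (187,175) and (338,175), and the neck at (258,92) is directly ahead.

Emit:
step_arm --targets "0 -0.003 -0.005 0 -0.5 -12 0.65;0 0 0 15 -1.5 0 0.65;0 0 0 15 -1.5 0 0.65;0 0 0 14 -1.5 0 0.65;0 0 0 13 -1.5 0 0.65;0 0 0 0 0 0 0.65;0 0 0 0 0 -8 0.65;0 0 0 0 0 -6 0.65"

```text
time: 6.3
tcp_pos: [0.515, -0.1132, 0.0361]
orientation: [0.905, -0.044, 0.422, 0.019]
ft_force: [0.1, 0.2, -1.8]
finger_gap: 0.0485
gripper_force: 15.0
```

Emit:
step_arm --targets "0 0 0 0 0 -5 0.65;0 0 0 0 0 -2 0.65;0 0 0 0 0 0 0.65;0 0 0 0 0 0 0.65"

```text
time: 6.7
tcp_pos: [0.5154, -0.1127, 0.0299]
orientation: [0.905, -0.044, 0.422, 0.019]
ft_force: [-0.6, -0.2, -1.5]
finger_gap: 0.0486
gripper_force: 15.0
```

Emit:
step_arm --targets "0 0 0 0 1.5 -1.5 0.65;0 0 0 0 0.5 -1.5 0.65;0 0 0 0 0 0 0.65;0 0 0 0 0 -0.8 0.65;0 0 0 0 0 0 0.65"

```text
time: 7.2
tcp_pos: [0.5157, -0.1101, 0.0261]
orientation: [0.905, -0.043, 0.422, 0.019]
ft_force: [-0.6, -0.0, -1.3]
finger_gap: 0.0485
gripper_force: 15.0
```

Emit:
step_arm --targets "0 0 0 0 0 -0.8 0.65;0 0 0 0 0 0 0.65;0 0 0 0 0 0 0.65"

```text
time: 7.5
tcp_pos: [0.5161, -0.1103, 0.026]
orientation: [0.905, -0.043, 0.423, 0.019]
ft_force: [-0.5, 1.6, 2.6]
finger_gap: 0.0488
gripper_force: 15.0
```

Emit:
step_arm --targets "0 0 0 0 0 -0.8 0.65;0 0 0 0 0 0 0.65;0 0 0 0 0 0 0.65"

```text
time: 7.8
tcp_pos: [0.5166, -0.1105, 0.026]
orientation: [0.905, -0.043, 0.423, 0.019]
ft_force: [-2.5, 1.8, 6.5]
finger_gap: 0.0491
gripper_force: 15.0
```

Emit:
step_arm --targets "0 0 0 -0.5 0 0.8 0.65;0 0 0 0 0 0.3 0.45;0 0 0 0 0 0 0.4;0 0 0 0 0 0 0.38;0 0 0 0 0 0 0.38;0 0 0 0 0 0 0.38;0 0 0 0 0 0 0.38"

```text
time: 8.5
tcp_pos: [0.5149, -0.1101, 0.0252]
orientation: [0.905, -0.044, 0.422, 0.019]
ft_force: [0.6, -0.2, 0.3]
finger_gap: 0.0585
gripper_force: 0.0
```

Emit:
step_arm --targets "0 0 0 -5 0.4 4 0.38;0 0 0 -15 1.3 10 0.38;0 0 0 -20 1.8 17 0.38;0 0 0 -20 1.8 20 0.38;0 0 0 -10 1 20 0.38;0 0 0 0 0 0 0.38;0 0 0 0 0 0 0.38"

```text
time: 9.2
tcp_pos: [0.4453, -0.1041, 0.0968]
orientation: [0.905, -0.043, 0.423, 0.019]
ft_force: [0.4, 0.3, -0.8]
finger_gap: 0.0581
gripper_force: 0.0
```

```bash
python3 - <<'E'
from h import *
plan((.445,-.104,.122),-5.3,39.9)
for n in["wrist","top"]:
    im,d=capture(n);W=cloud(n,d)
    hsv=cv2.cvtColor(im,cv2.COLOR_BGR2HSV)
    near=(d>0)&(np.hypot(W[...,0]-.515,W[...,1]+.11)<.08)
    P=W[near&(W[...,2]>.05)&(W[...,2]<.075)];print(n,"upr",len(P),np.c_[P.min(0),P.max(0)].round(3).tolist())
    for s in(1,-1):
        Q=P[(P[:,1]+.11)*s>.05];print(s,len(Q),Q.mean(0).round(4) if len(Q) else 0)
    T=W[near&(np.hypot(W[...,0]-.515,W[...,1]+.11)<.04)&(W[...,2]>.036)&(W[...,2]<.048)];print("reeltop",len(T),cv2.minEnclosingCircle(T[:,:2].astype(np.float32)),np.median(T,0).round(4))
    Q=W[near&(W[...,2]>.105)&(W[...,2]<.145)];print("neck",len(Q),np.c_[Q.min(0),Q.max(0)].round(3).tolist(),)
    if n=="wrist":cv2.imwrite("pics/f.png",im)
E
```

```text
t 9.2 tcp [ 0.4453 -0.1041  0.0968] tot [-0.0015 -0.0003  0.0027] [-0.3  0.1 25.2] n 1 per [-0.0015 -0.0003  0.0027] [-0.3  0.1 25.2]
tool axes [[0.64, -0.1, 0.76], [-0.06, -1.0, -0.07], [0.77, -0.0, -0.64]] gap 0.05805165279741212 q [-0.67 -0.64  2.42  0.71  0.7   0.6 ] F [ 0.39  0.33 -0.81]
wrist upr 243 [[0.505, 0.523], [-0.174, -0.043], [0.05, 0.075]]
1 119 [ 0.5199 -0.0474  0.063 ]
-1 124 [ 0.5069 -0.1688  0.0636]
reeltop 1587 ((0.5157807469367981, -0.11021970212459564), 0.02468574233353138) [ 0.5135 -0.1096  0.041 ]
neck 896 [[0.438, 0.513], [-0.145, -0.063], [0.105, 0.144]]
top upr 6 [[0.507, 0.524], [-0.176, -0.047], [0.063, 0.075]]
1 4 [ 0.5209 -0.0508  0.0701]
-1 2 [ 0.5092 -0.1757  0.0651]
reeltop 71 ((0.5147889852523804, -0.11377181857824326), 0.023832017555832863) [ 0.5085 -0.1098  0.0422]
neck 12 [[0.44, 0.457], [-0.144, -0.068], [0.105, 0.11]]
```

View pics/f.png

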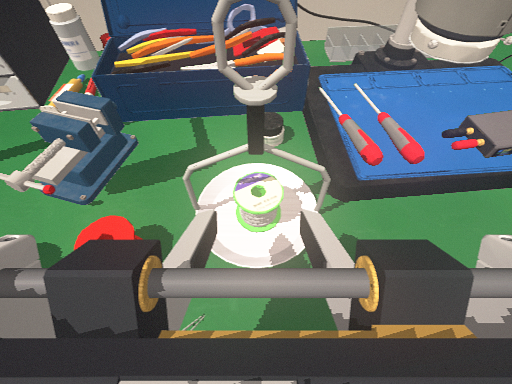

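The reel stands centred in the dish at (258,200) and is released. The neck is at (256,125) with the collar at (253,90).

Emit:
step_arm --targets "0 0 0 5 -0.4 12 0.38;0 0 0 10 -0.8 13 0.38;0 0 0 15 -1.2 0 0.38;0 0 0 15 -1.2 0 0.38;0 0 0 15 -1.2 0 0.38;0 0 0 10 -0.7 0 0.38;0 0 0 0 0 0 0.38;0 0 0 0 0 0 0.38"

```text
time: 10.1
tcp_pos: [0.5146, -0.1086, 0.1191]
orientation: [0.906, -0.043, 0.42, 0.018]
ft_force: [0.5, -0.5, 0.2]
finger_gap: 0.0583
gripper_force: 0.0
```

```bash
python3 - <<'E'
from h import *
plan((.515,-.1095,.121),-5.3,39.9)
im,d=capture("wrist");W=cloud("wrist",d)
near=(d>0)&(np.hypot(W[...,0]-.515,W[...,1]+.11)<.03)
for a,b in[(.1,.11),(.11,.12),(.13,.145),(.15,.158),(.165,.19)]:
    P=W[near&(W[...,2]>a)&(W[...,2]<b)]
    if len(P):print(a,len(P),np.c_[P.min(0),P.max(0)].round(4).tolist())
E
```

```text
t 10.1 tcp [ 0.5146 -0.1086  0.1191] tot [-0.0047 -0.0053  0.0013] [ 0.4 -0.9  1.9] n 1 per [-0.0047 -0.0053  0.0013] [ 0.4 -0.9  1.9]
tool axes [[0.64, -0.09, 0.76], [-0.06, -1.0, -0.07], [0.76, -0.0, -0.65]] gap 0.05834330816076143 q [-0.52 -0.43  2.26  0.63  0.58  0.74] F [ 0.49 -0.46  0.23]
0.1 320 [[0.5089, 0.5234], [-0.1388, -0.093], [0.1, 0.1099]]
0.11 194 [[0.502, 0.5232], [-0.1388, -0.1027], [0.11, 0.1199]]
0.13 167 [[0.5016, 0.5115], [-0.1395, -0.1027], [0.13, 0.1377]]
0.15 1547 [[0.5012, 0.5297], [-0.1226, -0.0954], [0.1506, 0.158]]
0.165 996 [[0.5098, 0.5191], [-0.1307, -0.087], [0.165, 0.19]]
```

Emit:
step_arm --targets "0 0 0 0.5 -0.5 1 0.9;0 0 0 0 0 0 1;0 0 0 0 0 0 1;0 0 0 0 0 0 1;0 0 0 0 0 0 1;0 0 0 0 0 0 1;0 0 0 0 0 0 1;0 0 0 0 0 0 1" --newtons 45

```text
time: 10.95
tcp_pos: [0.5155, -0.1096, 0.1224]
orientation: [0.905, -0.043, 0.422, 0.019]
ft_force: [-0.6, 0.2, 0.5]
finger_gap: 0.0112
gripper_force: 45.0
```

Emit:
step_arm --targets "0 0 0 0 0 0 1;0 0 0 0 0 3 1;0 0 0 0 0 5 1;0 0 0 0 0 8 1;0 0 0 0 0 10 1;0 0 0 0 0 10 1;0 0 0 0 0 0 1;0 0 0 0 0 0 1"

```text
time: 11.75
tcp_pos: [0.5157, -0.1099, 0.1592]
orientation: [0.905, -0.043, 0.423, 0.019]
ft_force: [-1.0, 0.3, -3.3]
finger_gap: 0.0113
gripper_force: 45.0
```

```bash
python3 - <<'E'
from h import *
s=read_state();print(s["tcp_pos"],s["gripper_force"])
plan((.515,-.1095,.24),-5.3,39.9)
im,d=capture("wrist");W=cloud("wrist",d)
near=(d>0)&(np.hypot(W[...,0]-.515,W[...,1]+.11)<.03)
for a,b in[(.178,.192),(.2,.225)]:
    P=W[near&(W[...,2]>a)&(W[...,2]<b)]
    if len(P):print(a,len(P),np.c_[P.min(0),P.max(0)].round(4).tolist())
E
```

```text
[ 0.51566393 -0.10989912  0.15920705] 44.996121525764465
t 11.75 tcp [ 0.5157 -0.1099  0.1592] tot [-0.002  -0.0008  0.0022] [-0.7  0.4 80.8] n 2 per [-0.001  -0.0004  0.0011] [-0.3  0.2 40.4]
tool axes [[0.64, -0.09, 0.76], [-0.06, -1.0, -0.07], [0.77, -0.0, -0.64]] gap 0.011303636402587348 q [-0.52 -0.48  2.21  0.55  0.66  0.84] F [-1.03  0.34 -3.28]
0.178 2088 [[0.4854, 0.5294], [-0.1264, -0.0901], [0.178, 0.192]]
0.2 963 [[0.5095, 0.52], [-0.1314, -0.0879], [0.2, 0.225]]
```

Emit:
step_arm --targets "0 0 0 0 0 15 1;0 0 0 0 0 25 1;0 0 0 0 0 25 1;0 0 0 0 5 16 1;0 0 0.02 -4 15 0 1;0 0 0.03 -6 22 0 1;0 0 0.03 -6 25 0 1;0 0 0.03 -6 25 0 1"

```text
time: 12.6
tcp_pos: [0.492, -0.0162, 0.2362]
orientation: [0.907, 0.007, 0.42, -0.006]
ft_force: [-0.6, -0.3, -4.0]
finger_gap: 0.0116
gripper_force: 45.0
```

Emit:
step_arm --targets "0 0 0.03 -6 25 0 1;0 0 0.03 -6 25 0 1;0 0 0.03 -6 25 0 1;0 0 0.03 -6 25 0 1;0 0 0.03 -6 25 0 1;0 0 0.03 -6 20 0 1;0 0 0.03 -4 12 0 1;0 0 0.03 -2 6 0 1"

```text
time: 13.4
tcp_pos: [0.4499, 0.147, 0.237]
orientation: [0.899, 0.117, 0.417, -0.056]
ft_force: [-0.8, 0.4, -4.1]
finger_gap: 0.0117
gripper_force: 45.0
```

Emit:
step_arm --targets "0 0 0 0 0 0 1;0 0 0 0 0 0 1"

```text
time: 13.6
tcp_pos: [0.4512, 0.1449, 0.2382]
orientation: [0.899, 0.115, 0.418, -0.055]
ft_force: [0.9, -0.5, -3.2]
finger_gap: 0.0117
gripper_force: 45.0
```

```bash
python3 - <<'E'
from h import *
plan((.43,.249,.24),13,39.9)
im,d=capture("wrist");cv2.imwrite("pics/g.png",im);np.savez("w",im=im,d=d);W=cloud("wrist",d)
ok=(d>0)
for t in["hook_tip","hook_seat","scale_stand"]:
    for r in silhouettes(t,"wrist")[:2]:print(t,r["confidence"],r["box"],np.median(W[r["region"]&ok],0).round(3))
for a,b in[(.27,.285),(.285,.3),(.3,.315),(.315,.347)]:
    P=W[ok&(W[...,2]>a)&(W[...,2]<b)&(np.hypot(W[...,0]-.49,W[...,1]-.263)<.07)]
    if len(P):print(a,len(P),np.median(P,0).round(4),np.c_[P.min(0),P.max(0)].round(4).tolist())
E
```

```text
t 13.6 tcp [0.4512 0.1449 0.2382] tot [-0.0017 -0.0042 -0.0276] [-21.2 104.1   1.8] n 3 per [-0.0006 -0.0014 -0.0092] [-7.1 34.7  0.6]
tool axes [[0.62, 0.25, 0.74], [0.16, -0.97, 0.19], [0.76, -0.0, -0.64]] gap 0.011688466714976902 q [ 0.11 -0.72  2.17  0.15  0.83  1.38] F [ 0.93 -0.5  -3.17]
hook_tip 0.93 [30.4, 3.6, 106.1, 113.4] [0.502 0.266 0.306]
hook_seat 0.57 [32.1, 0.6, 98.3, 113.8] [0.501 0.266 0.308]
scale_stand 0.75 [29.4, 0.2, 237.6, 263.3] [0.583 0.283 0.154]
scale_stand 0.64 [53.3, 296.8, 127.3, 321.0] [0.395 0.347 0.03 ]
0.27 87 [0.4917 0.2634 0.2831] [[0.4838, 0.4967], [0.2617, 0.2683], [0.2784, 0.285]]
0.285 597 [0.4952 0.265  0.2929] [[0.4715, 0.5104], [0.2583, 0.2716], [0.285, 0.3]]
0.3 544 [0.5059 0.2669 0.307 ] [[0.4689, 0.513], [0.2576, 0.2723], [0.3, 0.315]]
0.315 706 [0.5052 0.267  0.331 ] [[0.4893, 0.5131], [0.2624, 0.2729], [0.315, 0.3441]]
```

View pics/g.png

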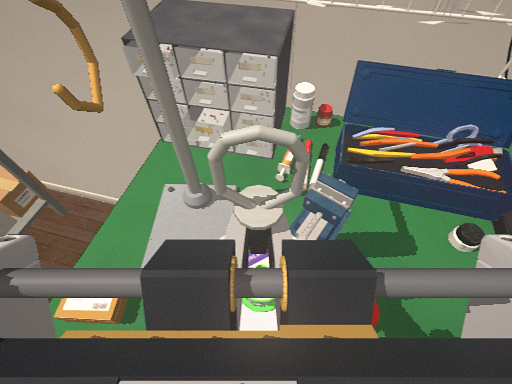

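The hook shows at (80,95) upper left with its tip at (62,92). The pan's eye is at (258,160) with the reel still standing in the dish below, at (260,290).

Emit:
step_arm --targets "0 0 0 0 10 1 1;0 0 -0.006 -1 15 0.5 1;0 0 -0.006 -1 18 0.5 1;0 0 -0.006 -1 18 0 1;0 0 0 -1 18 0 1;0 0 0 -1 15 0 1;0 0 0 -1 10 0 1;0 0 0 -1 4 0 1"

```text
time: 14.6
tcp_pos: [0.4443, 0.2543, 0.2412]
orientation: [0.9, 0.107, 0.419, -0.052]
ft_force: [0.2, 0.0, -3.6]
finger_gap: 0.0116
gripper_force: 45.0
```

Emit:
step_arm --targets "0 0 0 0 0 0 1;0 0 0 0 0 0 1;0 0 0 0 0 0 1"

```text
time: 14.9
tcp_pos: [0.4446, 0.2525, 0.2414]
orientation: [0.9, 0.106, 0.419, -0.051]
ft_force: [-0.2, 0.5, -3.8]
finger_gap: 0.0116
gripper_force: 45.0
```

```bash
cat > m.py <<'E'
from h import *
import sys
plan((.492,.2635,.24),13.3,39.9)
im,d=capture("wrist");cv2.imwrite(f"pics/{sys.argv[1]}.png",im);W=cloud("wrist",d)
ok=(d>0);hsv=cv2.cvtColor(im,cv2.COLOR_BGR2HSV);br=ok&(hsv[...,1]>90)&(hsv[...,0]>10)&(hsv[...,0]<30)
tc=read_state()["tcp_pos"]
c=np.array([np.cos(np.radians(13.3)),np.sin(np.radians(13.3))]);l=np.array([-c[1],c[0]])
S=np.array([.492,.2635])
def show(n,P):
    if len(P):
        q=P[:,:2]-S;print(n,len(P),"x",np.percentile(q@c,[1,50,99]).round(4),"y",np.percentile(q@l,[1,50,99]).round(4),"z",np.percentile(P[:,2],[1,50,99]).round(4))
P=W[br&(np.hypot(W[...,0]-.492,W[...,1]-.2635)<.05)&(W[...,2]>.2)&(W[...,2]<.34)];show("hook",P)
for a in(.2,.22,.24,.26,.275,.29,.305,.32):show("h%.3f"%a,P[(P[:,2]>a)&(P[:,2]<a+.015)])
if len(P)>50:
    e=np.cov((P[:,:2]-P[:,:2].mean(0)).T);w,v=np.linalg.eigh(e);print("hook yaw",np.degrees(np.arctan2(v[1,1],v[0,1])))
E=W[ok&~br&(np.hypot(W[...,0]-tc[0],W[...,1]-tc[1])<.035)&(W[...,2]>tc[2]+.04)&(W[...,2]<tc[2]+.1)]
show("eye",E);show("bar",E[E[:,2]>tc[2]+.079]);
e=np.cov((E[:,:2]-E[:,:2].mean(0)).T);w,v=np.linalg.eigh(e);print("eye normal yaw",np.degrees(np.arctan2(-v[0,1],v[1,1])))
E
python3 m.py h
```

```text
t 14.9 tcp [0.4446 0.2525 0.2414] tot [-0.0021 -0.0024 -0.0038] [47.4 11.  -1.4] n 2 per [-0.0011 -0.0012 -0.0019] [23.7  5.5 -0.7]
tool axes [[0.63, 0.23, 0.74], [0.15, -0.97, 0.18], [0.77, -0.0, -0.64]] gap 0.011562285835384432 q [ 0.57 -0.55  2.08 -0.35  0.79  2.04] F [-0.18  0.47 -3.76]
hook 912 x [-0.0226  0.0145  0.0186] y [-0.0001  0.0028  0.0055] z [0.2912 0.3106 0.3389]
h0.275 1 x [0.0069 0.0069 0.0069] y [0.0004 0.0004 0.0004] z [0.2893 0.2893 0.2893]
h0.290 279 x [0.0064 0.0124 0.0181] y [-0.0002  0.0028  0.0053] z [0.2904 0.2977 0.3047]
h0.305 357 x [-0.0228  0.0164  0.0187] y [-0.0001  0.0028  0.0055] z [0.3051 0.3106 0.3197]
h0.320 226 x [0.0093 0.0149 0.0186] y [0.     0.0029 0.0055] z [0.3201 0.3271 0.3348]
hook yaw -166.88604831115808
eye 2960 x [-0.052  -0.0504 -0.0467] y [-0.0208  0.0003  0.0216] z [0.2818 0.3162 0.328 ]
bar 1226 x [-0.0519 -0.0501 -0.0468] y [-0.0153  0.0003  0.0166] z [0.3206 0.3247 0.3283]
eye normal yaw 13.046253006037439
```

View pics/h.png

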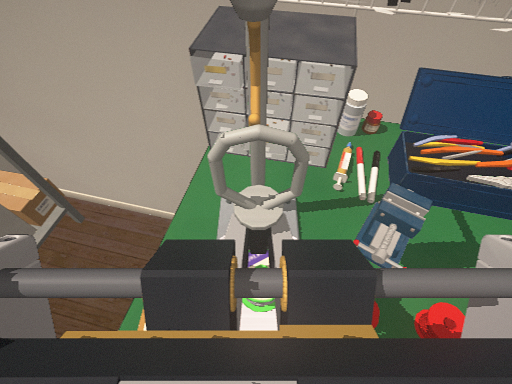

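The brass hook is directly behind the eye, at (256,60) with the eye's top bar at (258,130), and about 2.5 mm to the left of it. I'll go over the tip now.

Emit:
step_arm --targets "0 0 0 3 2 0 1;0 0 0 6 2 0 1;0 0 0 7 2 0 1;0 0 0 7 1.8 0 1;0 0 0 7 1.8 0 1;0 0 0 7 1.8 0 1;0 0 0 7 1.6 0 1;0 0 0 3.1 0.7 0 1"

```text
time: 15.75
tcp_pos: [0.4923, 0.267, 0.2413]
orientation: [0.9, 0.107, 0.419, -0.051]
ft_force: [-0.9, -0.1, -3.0]
finger_gap: 0.0112
gripper_force: 45.0
```

Emit:
step_arm --targets "0 0 0 0 0 0 1;0 0 0 0 0 0 1;0 0 0 0 0 0 1"

```text
time: 16.05
tcp_pos: [0.4914, 0.2669, 0.2414]
orientation: [0.9, 0.107, 0.419, -0.051]
ft_force: [-0.6, 0.4, -3.6]
finger_gap: 0.0115
gripper_force: 45.0
```

```bash
python3 m.py i
```

```text
t 16.05 tcp [0.4914 0.2669 0.2414] tot [-0.0021 -0.0025 -0.005 ] [ 0.6 -3.4 -1.4] n 1 per [-0.0021 -0.0025 -0.005 ] [ 0.6 -3.4 -1.4]
tool axes [[0.63, 0.23, 0.74], [0.15, -0.97, 0.18], [0.77, -0.0, -0.64]] gap 0.011461575935945725 q [ 0.52 -0.42  2.01 -0.33  0.73  2.01] F [-0.6   0.42 -3.6 ]
hook 1289 x [-0.0494  0.0102  0.0181] y [-0.0031  0.0027  0.0056] z [0.2836 0.3029 0.3338]
h0.260 5 x [-0.0032  0.004   0.0054] y [0.0061 0.0067 0.0068] z [0.273  0.2741 0.2747]
h0.275 184 x [0.0003 0.0038 0.0083] y [-0.0001  0.003   0.0058] z [0.281  0.2869 0.2899]
h0.290 507 x [-0.0214  0.0111  0.0177] y [-0.      0.003   0.0056] z [0.2902 0.2978 0.3047]
h0.305 316 x [-0.0495 -0.0198  0.0183] y [-0.003   0.0027  0.0054] z [0.3051 0.3108 0.3199]
h0.320 270 x [-0.0498  0.0147  0.0181] y [-0.0035  0.0027  0.0056] z [0.3202 0.3258 0.3341]
hook yaw -165.45463071774347
eye 2999 x [-0.0181 -0.0016  0.0028] y [-0.0175  0.0031  0.0248] z [0.2819 0.3161 0.3282]
bar 1234 x [-0.0031 -0.0014  0.0029] y [-0.012   0.0035  0.0194] z [0.3206 0.3247 0.3284]
eye normal yaw 13.034294077573966
```

View pics/i.png

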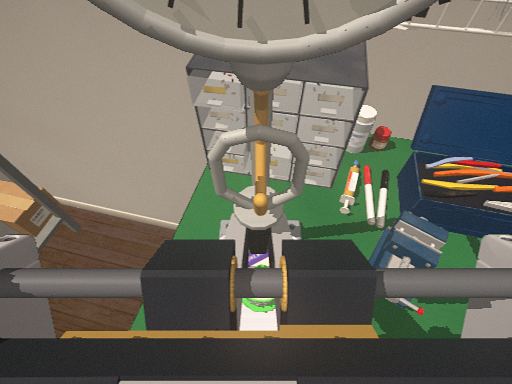

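The tip is now in front of the bar, visible through the eye at (260,203), and the bar lies between the tip and the back of the hook. I'll lower it.

Emit:
step_arm --targets "0 0 0 0 0 -3 1;0 0 0 0 0 -5 1;0 0 0 0 0 -5 1;0 0 0 0 0 -5 1;0 0 0 0 0 -5 1;0 0 0 0 0 -4 1;0 0 0 0 0 -3 1;0 0 0 0 0 -3 1"

```text
time: 16.9
tcp_pos: [0.4916, 0.2669, 0.2081]
orientation: [0.9, 0.107, 0.419, -0.051]
ft_force: [0.3, 0.7, -3.2]
finger_gap: 0.0118
gripper_force: 45.0
```

Emit:
step_arm --targets "0 0 0 0 0 -2 1;0 0 0 0 0 -2 1;0 0 0 0 0 -2 1;0 0 0 0 0 -2 1;0 0 0 0 0 -2 1;0 0 0 0 0 -2 1;0 0 0 0 0 0 1;0 0 0 0 0 0 1"

```text
time: 17.7
tcp_pos: [0.4916, 0.2669, 0.1965]
orientation: [0.9, 0.107, 0.419, -0.051]
ft_force: [-0.5, -0.2, -2.7]
finger_gap: 0.0112
gripper_force: 45.0
```

Emit:
step_arm --targets "0 0 0 0 0 -2 1;0 0 0 0 0 -2 1;0 0 0 0 0 -2 1;0 0 0 0 0 -2 1;0 0 0 0 0 -2 1;0 0 0 0 0 0 1;0 0 0 0 0 0 1"

```text
time: 18.4
tcp_pos: [0.4916, 0.2669, 0.1865]
orientation: [0.9, 0.107, 0.42, -0.051]
ft_force: [-0.9, -1.4, -2.3]
finger_gap: 0.0116
gripper_force: 45.0
```

```bash
python3 - <<'E'
from h import *
import time
s=read_state();print(s["tcp_pos"],s["ft_force"],s["ft_torque"],s["qpos"])
E
python3 m.py j
```

```text
[0.49164854 0.26693008 0.18649469] [-0.8954265  -1.39768402 -2.31555015] [-0.12223277  0.51849584 -0.0063917 ] [ 0.52364035 -0.37653369  2.08946282 -0.38386812  0.61126595  2.07931329]
t 18.4 tcp [0.4916 0.2669 0.1865] tot [-0.0021 -0.0023 -0.005 ] [ 0.4 -3.4 53.5] n 2 per [-0.001  -0.0011 -0.0025] [ 0.2 -1.7 26.8]
tool axes [[0.63, 0.23, 0.74], [0.15, -0.97, 0.18], [0.77, -0.0, -0.64]] gap 0.011620081841086618 q [ 0.52 -0.38  2.09 -0.38  0.61  2.08] F [-0.9  -1.4  -2.32]
hook 2655 x [-0.0431  0.0144  0.0187] y [-0.0001  0.0028  0.0057] z [0.2692 0.2898 0.3102]
h0.220 1 x [-0.0387 -0.0387 -0.0387] y [-0.005 -0.005 -0.005] z [0.2319 0.2319 0.2319]
h0.260 208 x [-0.0496  0.0075  0.0113] y [-0.0036  0.0024  0.0066] z [0.2626 0.2729 0.275 ]
h0.275 1130 x [-0.0226  0.0113  0.0184] y [0.     0.0028 0.0056] z [0.2752 0.2826 0.2898]
h0.290 1021 x [-0.0229  0.0164  0.019 ] y [0.     0.0029 0.0057] z [0.2901 0.2955 0.3048]
h0.305 295 x [0.0125 0.0151 0.0185] y [0.0001 0.0027 0.0055] z [0.3051 0.308  0.3107]
hook yaw -166.23166235181685
eye 2642 x [-0.0174 -0.0015  0.0023] y [-0.0176  0.0073  0.0249] z [0.2269 0.2589 0.2731]
bar 916 x [-0.0177 -0.0013  0.0028] y [-0.0124  0.0073  0.0195] z [0.2657 0.2693 0.2836]
eye normal yaw 13.123619863797071
```

Emit:
step_arm --targets "0 0 0 0 0 -2 1;0 0 0 0 0 -2 1;0 0 0 0 0 -2 1;0 0 0 0 0 -2 1;0 0 0 0 0 -2 1;0 0 0 0 0 0 1;0 0 0 0 0 0 1;0 0 0 0 0 0 1"

```text
time: 19.25
tcp_pos: [0.4917, 0.2669, 0.1766]
orientation: [0.9, 0.107, 0.42, -0.051]
ft_force: [-1.5, -1.2, -0.6]
finger_gap: 0.0119
gripper_force: 45.0
```

Emit:
step_arm --targets "0 0 0 0 0 -1 1;0 0 0 0 0 -1 1;0 0 0 0 0 0 1;0 0 0 0 0 0 1"

```text
time: 19.65
tcp_pos: [0.4916, 0.2669, 0.1744]
orientation: [0.9, 0.107, 0.419, -0.051]
ft_force: [-1.4, -0.6, -0.8]
finger_gap: 0.0112
gripper_force: 45.0
```

Emit:
step_arm --targets "0 0 0 0 0 -1 1;0 0 0 0 0 -1 1;0 0 0 0 0 0 1;0 0 0 0 0 0 1"

```text
time: 20.05
tcp_pos: [0.4916, 0.2669, 0.1724]
orientation: [0.9, 0.107, 0.419, -0.051]
ft_force: [-1.2, 0.3, -0.3]
finger_gap: 0.0118
gripper_force: 45.0
```

Emit:
step_arm --targets "0 0 0 0 0 -1 1;0 0 0 0 0 -1 1;0 0 0 0 0 0 1;0 0 0 0 0 0 1"

```text
time: 20.45
tcp_pos: [0.4916, 0.2669, 0.1704]
orientation: [0.9, 0.107, 0.419, -0.051]
ft_force: [-0.5, 0.1, 0.1]
finger_gap: 0.0115
gripper_force: 45.0
```

```bash
python3 - <<'E'
from h import *
f=[]
for i in range(16): capture("top"); f.append(read_state()["ft_force"])
f=np.array(f);print(f.mean(0),f.std(0)/4)
E
```

```text
[-0.69297737 -0.15696395 -0.02054868] [0.12888845 0.12653198 0.11565552]
```

Emit:
step_arm --targets "0 0 0 0 0 0 0.8;0 0 0 0 0 0 0.6;0 0 0 0 0 0 0.5;0 0 0 0 0 0 0.5;0 0 0 0 0 0 0.5;0 0 0 0 0 0 0.5"

```text
time: 21.85
tcp_pos: [0.4916, 0.2669, 0.1704]
orientation: [0.9, 0.107, 0.419, -0.051]
ft_force: [0.0, -0.3, 0.5]
finger_gap: 0.047
gripper_force: 0.0
```

```bash
python3 m.py k | cut -c1-150; python3 -c "
from h import *
print(read_state()['finger_gap'],read_state()['ft_force'])"
```

```text
t 21.85 tcp [0.4916 0.2669 0.1704] tot [-0.002  -0.0025 -0.005 ] [ 0.4 -3.4 69.6] n 2 per [-0.001  -0.0012 -0.0025] [ 0.2 -1.7 34.8]
tool axes [[0.63, 0.23, 0.74], [0.15, -0.97, 0.18], [0.77, -0.0, -0.64]] gap 0.04698483370681771 q [ 0.52 -0.36  2.11 -0.41  0.58  2.11] F [ 0.01 -0.3
hook 2604 x [-0.0228  0.0148  0.0187] y [-0.      0.0028  0.0056] z [0.2571 0.2748 0.2937]
h0.240 4 x [-0.002  -0.0019 -0.0013] y [0.0065 0.0065 0.0066] z [0.2525 0.2538 0.2547]
h0.260 1163 x [-0.0228  0.0111  0.0183] y [0.     0.0028 0.0056] z [0.2602 0.2677 0.2749]
h0.275 1068 x [-0.0229  0.0164  0.019 ] y [-0.      0.0029  0.0056] z [0.2751 0.2805 0.2899]
h0.290 218 x [0.0133 0.0156 0.0185] y [0.0001 0.0027 0.0055] z [0.29   0.2921 0.2944]
hook yaw -166.84678780646897
eye 2739 x [-0.0032 -0.0016  0.0022] y [-0.0177  0.0072  0.0247] z [0.211  0.2434 0.2574]
bar 1007 x [-0.0172 -0.0014  0.0023] y [-0.0132  0.0073  0.0201] z [0.2496 0.254  0.2647]
eye normal yaw 12.739477381684544
0.04713430962695415 [-0.22517124  0.36031032  0.09606601]
```

View pics/k.png

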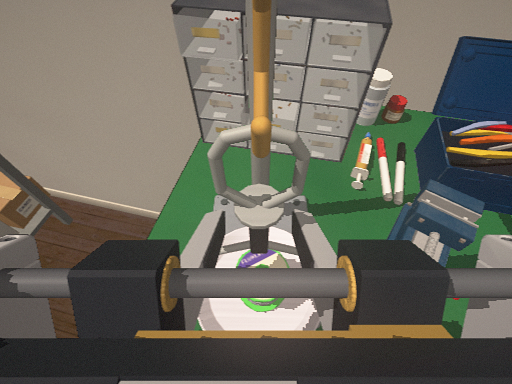

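The pan hangs from the hook tip at (260,125) with both fingers clear of the neck. The reel is standing at (262,280). I'll retreat straight back.

Emit:
step_arm --targets "0 0 0 -5 -1.2 0 0.5;0 0 0 -8 -1.9 0 0.5;0 0 0 -12 -2.9 0 0.5;0 0 0 -14 -3.4 0 0.5;0 0 0 -14 -3.4 0 0.5;0 0 0 -12 -2.9 0 0.5;0 0 0 -5 -1.2 0 0.5;0 0 0 0 0 0 0.5"

```text
time: 22.7
tcp_pos: [0.4209, 0.2501, 0.1706]
orientation: [0.9, 0.107, 0.42, -0.051]
ft_force: [0.2, 0.2, 0.3]
finger_gap: 0.047
gripper_force: 0.0
```

Emit:
step_arm --targets "0 0 0 0 0 0 0.5;0 0 0 0 0 0 0.5;0 0 0 0 0 0 0.5;0 0 0 0 0 0 0.5;0 0 0 0 0 0 0.5;0 0 0 0 0 0 0.5;0 0 0 0 0 0 0.5;0 0 0 0 0 0 0.5"

```text
time: 23.5
tcp_pos: [0.4216, 0.25, 0.1704]
orientation: [0.9, 0.107, 0.419, -0.051]
ft_force: [0.1, -0.2, 1.1]
finger_gap: 0.047
gripper_force: 0.0
```

Emit:
step_arm --targets "0 0 0 0 0 0 0.5;0 0 0 0 0 0 0.5;0 0 0 0 0 0 0.5;0 0 0 0 0 0 0.5;0 0 0 0 0 0 0.5;0 0 0 0 0 0 0.5;0 0 0 0 0 0 0.5;0 0 0 0 0 0 0.5"

```text
time: 24.3
tcp_pos: [0.4216, 0.25, 0.1704]
orientation: [0.9, 0.107, 0.419, -0.051]
ft_force: [-0.4, -0.3, -0.2]
finger_gap: 0.0468
gripper_force: 0.0
```

```bash
python3 - <<'E'
from h import *
S=np.array([.492,.2665])
def eye():
    im,d=capture("wrist");W=cloud("wrist",d)
    r=np.hypot(W[...,0]-S[0],W[...,1]-S[1])
    E=W[(d>0)&(r<.045)&(W[...,2]>.19)&(W[...,2]<.25)]
    F=W[(d>0)&(r<.06)&(W[...,2]>.07)&(W[...,2]<.11)]
    return [round(float(x),4) for x in (*E.mean(0),len(E),*(np.median(F,0) if len(F) else [0]))],im
for i in range(12):
    e,im=eye()
    if i%2==0:print(e)
cv2.imwrite("pics/l.png",im)
E
```

```text
[0.4891, 0.2663, 0.2196, 2327.0, 0.4907, 0.2636, 0.0915]
[0.4892, 0.2663, 0.2198, 2323.0, 0.4906, 0.2636, 0.0915]
[0.4891, 0.2663, 0.2197, 2327.0, 0.4905, 0.2635, 0.0915]
[0.4891, 0.2663, 0.2196, 2324.0, 0.4905, 0.2636, 0.0915]
[0.4891, 0.2663, 0.2197, 2313.0, 0.4905, 0.2635, 0.0915]
[0.4891, 0.2664, 0.2197, 2318.0, 0.4906, 0.2636, 0.0915]
```

View pics/l.png

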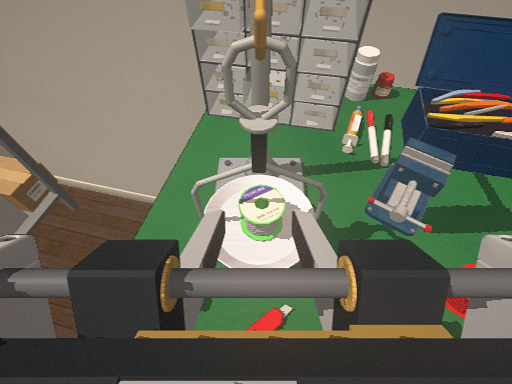

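The pan hangs still and level in the hook, with the reel upright in its middle at (262,210). The hand is clear of it.

```bash
python3 -c "
from bench import *
print(close_job())"
```

```text
the job is handed in; nothing more can be done
None
```

The pan hangs free and still from the scale hook with the reel upright in its middle, and the job is handed in; I saw the hook about 34 mm down, so roughly 0.35 kg in all and about 0.19 kg of it reel (spool and solder), but I did not read the pointer itself.

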